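# Take the book-stop ledge off the sloped display

### The arm

A 6-joint arm with a two-finger parallel gripper is mounted at the origin on the work surface. World frame = base frame: x ahead of the robot, y to its left, z up, the work surface at z = 0. Lengths are in mm, angles in rad, forces in N, time in s.
With the tool pointing down it reaches from about 350 to 975 mm from the base axis. Payload 7.1 kg.
Tool frame: the origin (TCP) lies on the mounting face of the last link; the fingertips stand 182 mm ahead of it and the grasp point (between the pads) lies 163 mm ahead of it; z points along the fingers, y is the direction in which the jaws open and shut (so a half turn about z gives the same grasp; the last joint's range is limited). The gripper opens to 88 mm and grips with 3 to 60 N. Pads are 20 mm wide; open, the fingers measure 115 mm over their backs; the gripper's body (75 mm by 178 mm) begins 61 mm behind the grasp point.
Start: joints at [-1.229, 0.423, 1.63, -0, 1.089, -0.019], TCP at [220.656, -584.737, 404.675] pointing down, gripper open.
Joint ranges: [-3, 3], [-0.9, 2.11], [0.09, 2.58], [-1.31, 4.45], [0.11, 2.69], [-2.54, 2.54]. Speed limits (rad/s): [2.39, 2.39, 3.01, 3.14, 3.14, 3.14].

### API

Orientations are given as a rotation vector (axis times angle).
In Python, from workcell import ctrl, optics, nets gives the robot as it stands.
- The arm moves only by the tool send_rows, never from a script. Its argument "rows" is a list of rows, each an object with "offset": the shift along the tool's x, y, z in m, a list of three; "twist": the turn, a rotation vector about the tool's x, y, z in degrees, a list of three. A call has exactly 5 rows; each row shifts and turns the pose as measured when the row begins, along the tool's axes as they then stand; what a row does not reach is not made up. A row lasts 1/12 s, in which the tool goes at most 41.7 mm and 7.16 degrees, less where a joint would pass 70% of its speed; a pose out of reach is approached as far as the arm can. A call is refused whole if a number of a shift passes 0.0417 or a number of a turn 7.16, either way. A call with a gripper value outside its range is refused whole. "gripper" is the finger opening in m, from 0 to 0.0878, set as the call begins (left out, the last holds). The fingers move at their own pace and stop on an object; the grip force is fixed at half the most. Time passes only in rows, so rows that do not move let the fingers close, or fill a call up. It gives the time, the measured TCP pose, the force and the opening at its end, in the units of the state.
- ctrl.get_obs(): the state, without advancing time (a new reading comes with each control period).
- optics.get_image(name): name is "scene" or "top"; returns (picture, depth): 400x640x3 uint8, blue, green, red; 400x640 float32, mm along the optical axis (not along the pixel's ray), 0 where there is no reading.
- optics.camera_info(name): a dict with "K" (3x3 intrinsics, pixels), "pose" (4x4, takes a point from camera to world coordinates). Camera axes: x right, y down, z forward; pixel columns grow to the right and rows downward; lengths in mm; the calibration is good to about 2 mm. A picture is of the moment at which its call begins. camera_info takes no time and is no camera call.
- ctrl.close_job(): hands the job in, once; it reports no verdict.
Trained networks look in the newest picture that a camera, given by its name, has taken for a name from the list of things; names that differ only in an ending like _2 or _b are one class to them, and where a whole thing is asked for, a point or a joint stands for the part that bears it (a point fixed in the world has none). Each returns a list of dicts, best first, with "conf" (0 to 1); they miss things now and then, are a little off and sometimes report something else, mostly with a low value. They report only what shows in the picture. A call takes as long as a camera call. They do not tell look-alikes from the thing itself.
- nets.spot_in(camera, label): "extent" ([left, top, right, bottom] in pixels, round what is visible of it).
- nets.spot_point(camera, label): "position" ([column, row] in pixels: a listed point, or the origin of a listed thing).
The state is a dict: "t": time; "qpos": joint angles; "qvel": joint speeds; "joint_torque": joint torques, N m; "ee_pos": TCP position; "orientation": TCP orientation; "ft_force": force on the tool from outside, world axes, zero at the start; "moment": the same for the moment, N m; "width": finger opening in mm.
Only numpy, scipy, OpenCV 4.12 (cv2) and the standard library are available. Lean on these libraries where they do the work, as an engineer would, in place of code of your own. Each camera call takes 0.05 s, during which the arm holds its last target. There are 200 camera calls.

### The job

The big atlas is to be shown on the sloped book display, so take the book-stop ledge off it: slide the ledge up the slope until the two screw heads stand in the wide ends of its keyhole slots, then lift it free. Lay it flat, lip upward, in the open wooden tray beside the display, set down gently and not dropped. Do not disturb the atlas, the bottle or the rubber stamp.

Things in the scene. Friction and masses are not known exactly. Their poses are not given: they have to be found in the camera images.
- board: Sloped board of the counter-top book display, dark wood, 230 mm along the slope, 280 mm wide, fixed; it rises away from the robot at 22 degrees. Origin: on its face, midway between two screws, 52 mm above the counter. x points up the slope in the face, y along the width, z square out of the face. The face reaches from x = -95 (low edge, near the counter) to +135 mm and is bare but for the screws.
- screw_left (a point): Foot of the left screw, on the board's face at x = 0, y = +60 mm of the board: neck 5.5 mm thick and 8 mm long, round head 12 mm across and 3.5 mm thick, its top 11.5 mm above the face.
- screw_right (a point): Foot of the right screw, the same, at y = -60 mm of the board.
- ledge: Book-stop ledge, loose, 0.4 kg, an L hung on the screws: hardwood lip 200 long (y), 12 thick (x), 32 mm high (z) on the lower edge of a steel plate 200 x 62 x 4 mm with 2 mm felt beneath. Origin: centre of the lip, 22 mm above the felt underside; lip top z = +16, plate top z = -16 mm. x up the slope across the plate, z out of the board. Plate from x = -6 (lip's lower face) to +56 mm, under the lip too.
- wide_left (a point): Centre of the wide end (18 mm across) of the left keyhole slot, at the felt underside: x = +22, y = +60, z = -22 mm of the ledge. From it the slot, 8 mm wide, runs to x = +47 mm. Hung, the screw's neck is at that upper end, so this point lies 22 mm down the slope from point screw_left. Where the two points meet (within 3 mm) the ledge lifts off square to the board; elsewhere the head holds it.
- wide_right (a point): The same for the right slot, at y = -60 mm of the ledge. The ledge can be pushed at most 6 mm too far up. The felt keeps it where it is pushed on the slope; sliding it up takes about 3 to 8 N. In the slots it has about 1 mm of play sideways and 2 mm square to the board.
- tray: Shallow open wooden tray, fixed, 290 x 170 mm outside, 270 x 150 mm inside, walls 10 mm thick and 30 mm high, floor 10 mm thick. Origin: centre of its underside on the counter; x along its length, y across, z up. Its long side runs roughly away from the robot; it stands left or right of the display.
- atlas: Large closed blue book lying flat, 240 x 320 x 30 mm, 1.9 kg, at the right of the counter; bystander. Origin: centre of its underside.
- bottle: Clear plastic bottle with a blue cap, 62 mm across, 190 mm high, standing beyond the display; bystander. Origin: centre of its underside.
- stamp: Wooden rubber stamp with a turned knob handle, 50 x 34 mm, 72 mm high, standing at the left of the counter; bystander. Origin: centre of its underside.
Not all that is in view belongs to the job. Leave any blue or yellow look-alike of the ledge alone.

How it is judged:
By the outcome, as a careful person would: the job done as asked, in the order asked, and still so for the second after the job is handed in, with the robot touching nothing.
It also fails if it takes over 64 s, if anything falls off the work surface, if the arm or the gripper's body presses on something with over 40 N, if the wrist force passes 120 N, or if a joint passes its speed limit or range.

## Working session

There is one attempt and no reset: what is moved stays moved. The work goes in short steps, Python scripts to look and compute and a tool call to move; the robot and the scene stay as the last step left them, time stands still between calls to the robot, and variables do not carry over. Pictures are saved under pics/ and viewed, about 8 in all and at most 12, crops included, and the job is handed in when it is done.

Besides the shell and the picture viewer there is one more tool, called after "Request:" as a command line: name --argument value ..., lists and objects as JSON in quotes. send_rows: Moves the arm, as the interface text tells. Its arguments: {"type":"object","properties":{"rows":{"type":"array"},"gripper":{"type":"number"}},"required":["rows"]}

```bash
mkdir -p pics; cat > h.py <<'E'
import numpy as np, cv2
from scipy.spatial.transform import Rotation as R
from workcell import ctrl, optics, nets
def cloud(n, d):
    i=optics.camera_info(n); K=np.array(i["K"]); P=np.array(i["pose"])
    v,u=np.mgrid[0:d.shape[0],0:d.shape[1]]
    c=np.stack([(u-K[0,2])/K[0,0]*d,(v-K[1,2])/K[1,1]*d,d],-1)
    w=c@P[:3,:3].T+P[:3,3]; w[d==0]=np.nan
    return w
def proj(n,p):
    i=optics.camera_info(n); K=np.array(i["K"]); P=np.linalg.inv(np.array(i["pose"]))
    c=np.atleast_2d(p)@P[:3,:3].T+P[:3,3]; q=c@K.T; return q[:,:2]/q[:,2:]
E
python3 - <<'E'
from h import *
np.set_printoptions(precision=1,suppress=True)
o=ctrl.get_obs(); print(o["t"],o["ee_pos"],o["orientation"],o["ft_force"])
for n in ("scene","top"):
    im,d=optics.get_image(n); cv2.imwrite(f"pics/{n}0.png",im); np.save(f"{n}0.npy",d)
    W=cloud(n,d); print(n,np.array(optics.camera_info(n)["pose"])[:3])
    for l in ("ledge","tray","board"):
        print(l,"box",[(r["conf"],np.round(r["extent"])) for r in nets.spot_in(n,l)])
    for l in ("ledge","wide_left","wide_right","screw_left","screw_right","tray"):
        for r in nets.spot_point(n,l)[:3]:
            c,w=np.round(r["position"]).astype(int); print(l,round(r["conf"],2),c,w,W[w,c])
E
```

```text
0.0 [ 220.6 -584.5  403.9] [-3.1 -0.6  0. ] [ 0.5  0.3 -0.3]
scene [[  -0.1    0.6   -0.8 1371.8]
 [   1.     0.1   -0.1   83.3]
 [   0.    -0.8   -0.6  748.5]]
ledge box [(0.84, array([273., 151., 292., 190.])), (0.82, array([372., 158., 395., 201.])), (0.75, array([190., 153., 251., 173.])), (0.59, array([233., 198., 308., 222.]))]
tray box [(0.92, array([359., 210., 433., 298.])), (0.33, array([238., 198., 309., 221.]))]
board box [(0.84, array([202., 203., 322., 246.]))]
ledge 0.9 390 177 [277.7 193.7  13.5]
ledge 0.89 220 159 [ 259.  -395.8   25.5]
ledge 0.75 275 203 [ 523.3 -142.5   61.9]
wide_left 0.92 293 214 [562.5 -83.9  59.6]
wide_left 0.74 206 162 [ 283.6 -437.4   25.2]
wide_left 0.66 278 159 [ 229.  -196.7   22.9]
wide_right 0.88 280 178 [ 346.9 -165.7   25.4]
wide_right 0.83 379 188 [354.2 156.4  19.8]
wide_right 0.68 238 158 [ 211.2 -348.1    4.1]
screw_left 0.69 294 217 [574.9 -79.   59.8]
tray 0.77 396 254 [632.4 201.8   9.5]
top [[   0.    -1.     0.2  219.2]
 [  -1.    -0.    -0.    -9.1]
 [   0.    -0.2   -1.  1575.8]]
ledge box [(0.77, array([254., 230., 278., 290.])), (0.75, array([348., 230., 384., 294.])), (0.75, array([398., 259., 459., 282.])), (0.56, array([328., 180., 390., 203.]))]
tray box [(0.65, array([233., 132., 286., 216.]))]
board box [(0.79, array([315., 146., 402., 216.]))]
ledge 0.94 356 198 [ 516.1 -138.3   74.3]
ledge 0.83 259 262 [294.3 185.5  33. ]
ledge 0.62 357 265 [ 292.9 -148.9   17.3]
wide_left 0.78 268 276 [248.8 155.9   4.3]
wide_left 0.75 446 273 [ 272.6 -451.2   30.6]
wide_left 0.59 341 192 [542.2 -88.5  43. ]
wide_right 0.92 266 244 [358.9 168.5  -0.6]
wide_right 0.6 374 194 [ 537.5 -203.2   46.2]
wide_right 0.6 364 246 [ 360.3 -174.4   -0.5]
screw_left 0.76 340 185 [563.3 -83.8  59.7]
screw_left 0.66 372 185 [ 566.6 -194.7   58.3]
screw_right 0.97 373 186 [ 563.2 -198.2   58.1]
tray 0.98 258 173 [609.8 207.1  13.5]
```

View pics/scene0.png

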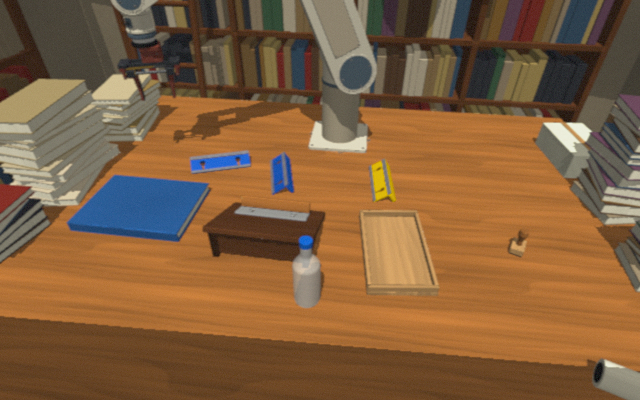

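View pics/top0.png

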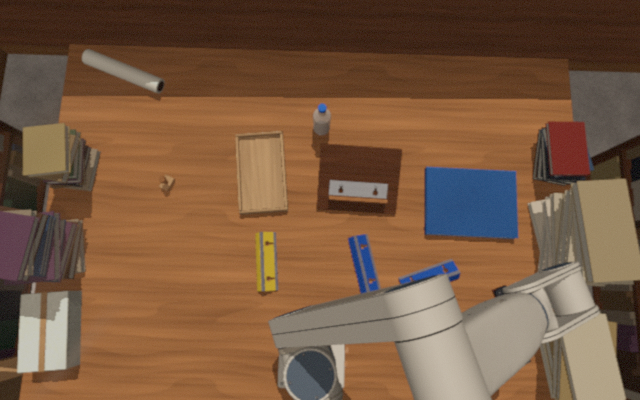

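The grey ledge hung on the display is at about (358,192) in top and (275,212) in scene. The blue ones at top (363,263) and (430,272) and the yellow one at (266,262) lie loose on the counter, so they are look-alikes. I'll measure the grey one and confirm it in a crop.

```bash
python3 - <<'E'
from h import *
np.set_printoptions(precision=2,suppress=True)
res={}
for n,box in (("top",(312,142,406,220)),("scene",(200,195,330,262))):
    d=np.load(f"{n}0.npy"); W=cloud(n,d)[box[1]:box[3],box[0]:box[2]].reshape(-1,3)
    W=W[np.isfinite(W).all(1)]
    best=None
    rng=np.random.default_rng(0)
    for _ in range(3000):
        p=W[rng.choice(len(W),3,False)]; m=np.cross(p[1]-p[0],p[2]-p[0]); l=np.linalg.norm(m)
        if l<500: continue
        m/=l; m*=np.sign(m[2])
        if abs(np.degrees(np.arccos(m[2]))-22)>4: continue
        k=abs((W-p[0])@m)<3
        if best is None or k.sum()>best.sum(): best=k
    for _ in range(5):
        c=W[best].mean(0); m=np.linalg.svd(W[best]-c)[2][2]; m*=np.sign(m[2]); best=abs((W-c)@m)<3.5
    tilt=np.degrees(np.arccos(m[2])); yaw=np.degrees(np.arctan2(-m[1],-m[0]))
    print(n,"plane tilt",tilt,"yaw",yaw,"n",best.sum(),"z residual",np.std((W[best]-c)@m))
    for (rc) in [cv2.minAreaRect(W[best][:,:2].astype(np.float32))]: print(" board rect",rc)
    h=(W-c)@m
    lip=(h>27)&(h<46)
    L=W[lip]; lc=L.mean(0); print(" lip n",lip.sum(),lc,cv2.minAreaRect(L[:,:2].astype(np.float32)), "h",np.percentile(h[lip],[10,50,90]))
    # height along plane at the 52mm level
    print(" plane c",c,"m",m)
    # x where plane z=52 at y=-140
    y=-140; x=c[0]-(m[1]*(y-c[1])+m[2]*(52-c[2]))/m[0]; print(" x at z52,y-140",x)
    pl=(h>3)&(h<12); print(" plate rect",pl.sum(),cv2.minAreaRect(W[pl][:,:2].astype(np.float32)))
a=cv2.imread("pics/top0.png")[135:225,225:410]; b=cv2.imread("pics/scene0.png")[190:265,195:330]
a=cv2.resize(a,None,fx=4,fy=4,interpolation=2); b=cv2.resize(b,None,fx=3,fy=3,interpolation=2)
b=cv2.copyMakeBorder(b,0,0,0,a.shape[1]-b.shape[1],0)
cv2.imwrite("pics/crop1.png",np.vstack([a,b[:239]]))
# tray from top depth
W=cloud("top",np.load("top0.npy"))[128:220,228:292].reshape(-1,3)
k=(abs(W[:,2]-30)<6); print("tray rim",cv2.minAreaRect(W[k][:,:2].astype(np.float32)))
k=(abs(W[:,2]-10)<5); print("tray floor",cv2.minAreaRect(W[k][:,:2].astype(np.float32)),np.nanmedian(W[k],0))
E
```

```text
top plane tilt 22.009274823705688 yaw -2.539675251106151 n 3153 z residual 1.8858637785073358
 board rect ((569.3507080078125, -140.0068359375), (291.431640625, 249.52894592285156), 87.51484680175781)
 lip n 220 [ 513.78 -144.24   69.2 ] ((514.7549438476562, -144.30067443847656), (196.2271728515625, 14.724211692810059), 87.3041763305664) h [32.44 36.65 41.25]
 plane c [ 593.1  -143.54   61.55] m [-0.37  0.02  0.93]
 x at z52,y-140 569.614435662433
 plate rect 1390 ((571.1547241210938, -145.160888671875), (276.66455078125, 241.57823181152344), 87.9349136352539)
scene plane tilt 19.779008407836905 yaw -2.409215095229246 n 2844 z residual 1.7276305389993953
 board rect ((606.7931518554688, -193.13113403320312), (409.9378356933594, 399.03521728515625), 0.7870418429374695)
 lip n 285 [ 595.51 -106.47   98.86] ((615.3388671875, -67.75889587402344), (380.94268798828125, 159.20970153808594), 37.33319091796875) h [28.09 31.7  40.04]
 plane c [ 607.04 -142.75   68.96] m [-0.34  0.01  0.94]
 x at z52,y-140 559.9623794032974
 plate rect 535 ((597.350830078125, -192.01651000976562), (426.9898681640625, 390.431396484375), 0.4022277295589447)
tray rim ((614.4701538085938, 197.0059356689453), (290.84552001953125, 170.6259765625), 5.767343521118164)
tray floor ((613.743896484375, 203.15277099609375), (336.8153076171875, 228.90753173828125), 2.7622992992401123) [611.36 197.76   9.48]
```

View pics/crop1.png

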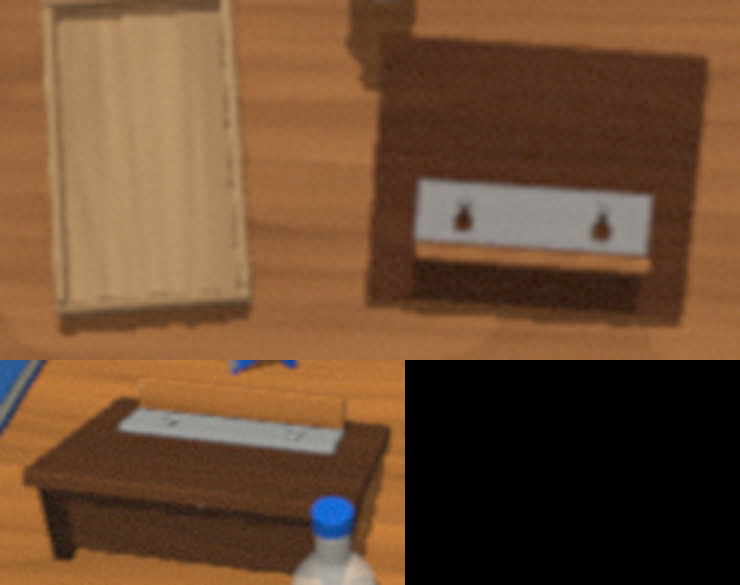

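The crop confirms it: a grey steel plate with a wooden lip, hung on two screws on the dark board, with the tray to its left. Next I build the frames and a planner.

```bash
cat >> h.py <<'E'
yw=np.radians(-2.5); RB=R.from_euler("ZY",[yw,-np.radians(22)]).as_matrix()
OB=np.array([569.6,-145.0,52.])          # board origin (y from lip, ±3)
def Rtool(s=1):                            # tool z = -board z, tool y = s*board x
    z=-RB[:,2]; y=s*RB[:,0]; return np.column_stack([np.cross(y,z),y,z])
def pose():
    o=ctrl.get_obs(); return np.array(o["ee_pos"]),R.from_rotvec(o["orientation"]).as_matrix(),o
def plan(gp,Rt,n=None):                    # gp: grasp point world mm
    p,R0,o=pose(); t=np.asarray(gp)-163*Rt[:,2]; rv=R.from_matrix(R0.T@Rt).as_rotvec(degrees=True)
    d=t-p; k=max(np.linalg.norm(d)/40,np.linalg.norm(rv)/7); n=n or max(5,int(np.ceil(k/5)*5))
    print("dist %.1f rot %.1f rows %d (min %.1f) F %s w %.1f t %.2f"%(np.linalg.norm(d),np.linalg.norm(rv),n,k,np.round(o["ft_force"],1),o["width"],o["t"]))
    for i in range(n):
        Ri=R0@R.from_rotvec(rv*i/n,degrees=True).as_matrix()
        print(i,np.round(Ri.T@d/n/1000,4).tolist(),np.round(rv/n,2).tolist())
E
python3 - <<'E'
from h import *
p,R0,o=pose(); print(np.round(R0,2), o["qpos"])
for s in (1,-1): print(s,np.round(Rtool(s),2).tolist())
print("tool x yaw now",np.degrees(np.arctan2(R0[1,0],R0[0,0])))
g=OB+RB@[-44,0,29]; print("grasp",g); pre=g+RB[:,2]*100
for s in (1,-1): plan(pre,Rtool(s))
E
```

```text
[[ 0.94  0.35 -0.  ]
 [ 0.35 -0.94 -0.  ]
 [-0.    0.   -1.  ]] [-1.22901039e+00  4.23063737e-01  1.62989786e+00 -2.04711439e-05
  1.08862004e+00 -1.89942608e-02]
1 [[0.04, 0.93, 0.37], [1.0, -0.04, -0.02], [0.0, 0.37, -0.93]]
-1 [[-0.04, -0.93, 0.37], [-1.0, 0.04, -0.02], [0.0, -0.37, -0.93]]
tool x yaw now 20.67172654040697
grasp [ 517.98948776 -142.74663637   62.40564167]
dist 498.4 rot 70.0 rows 15 (min 12.5) F [-0.5 -0.4 -0.2] w 88.0 t 1.00
0 [0.0229, -0.0232, 0.0066] [-1.3, 0.85, -4.4]
1 [0.0245, -0.0215, 0.0064] [-1.3, 0.85, -4.4]
2 [0.026, -0.0197, 0.0063] [-1.3, 0.85, -4.4]
3 [0.0274, -0.0178, 0.0063] [-1.3, 0.85, -4.4]
4 [0.0286, -0.0158, 0.0063] [-1.3, 0.85, -4.4]
5 [0.0296, -0.0137, 0.0064] [-1.3, 0.85, -4.4]
6 [0.0305, -0.0115, 0.0066] [-1.3, 0.85, -4.4]
7 [0.0312, -0.0093, 0.0068] [-1.3, 0.85, -4.4]
8 [0.0317, -0.0071, 0.0071] [-1.3, 0.85, -4.4]
9 [0.032, -0.0048, 0.0074] [-1.3, 0.85, -4.4]
10 [0.0322, -0.0025, 0.0078] [-1.3, 0.85, -4.4]
11 [0.0322, -0.0002, 0.0083] [-1.3, 0.85, -4.4]
12 [0.032, 0.0021, 0.0088] [-1.3, 0.85, -4.4]
13 [0.0316, 0.0043, 0.0093] [-1.3, 0.85,
[... 384 characters left out ...]
74] [0.72, 1.08, 5.58]
6 [0.0042, -0.0233, 0.0077] [0.72, 1.08, 5.58]
7 [0.0018, -0.0235, 0.0081] [0.72, 1.08, 5.58]
8 [-0.0007, -0.0235, 0.0084] [0.72, 1.08, 5.58]
9 [-0.0031, -0.0232, 0.0087] [0.72, 1.08, 5.58]
10 [-0.0055, -0.0226, 0.0089] [0.72, 1.08, 5.58]
11 [-0.0079, -0.0219, 0.009] [0.72, 1.08, 5.58]
12 [-0.0101, -0.0209, 0.0091] [0.72, 1.08, 5.58]
13 [-0.0123, -0.0197, 0.0091] [0.72, 1.08, 5.58]
14 [-0.0143, -0.0183, 0.0091] [0.72, 1.08, 5.58]
15 [-0.0162, -0.0167, 0.0091] [0.72, 1.08, 5.58]
16 [-0.0179, -0.0149, 0.0089] [0.72, 1.08, 5.58]
17 [-0.0194, -0.013, 0.0088] [0.72, 1.08, 5.58]
18 [-0.0207, -0.0109, 0.0085] [0.72, 1.08, 5.58]
19 [-0.0218, -0.0087, 0.0082] [0.72, 1.08, 5.58]
```

Request:
send_rows --rows '[{"offset": [0.023, -0.023, 0.0065], "twist": [-1.3, 0.85, -4.4]}, {"offset": [0.0245, -0.0215, 0.0065], "twist": [-1.3, 0.85, -4.4]}, {"offset": [0.026, -0.02, 0.0065], "twist": [-1.3, 0.85, -4.4]}, {"offset": [0.0275, -0.018, 0.0065], "twist": [-1.3, 0.85, -4.4]}, {"offset": [0.0285, -0.016, 0.0065], "twist": [-1.3, 0.85, -4.4]}]' --gripper 0.06

```text
t: 1.42
ee_pos: [286.6, -436.3, 371.3]
orientation: [2.815, 1.113, 0.144]
ft_force: [-0.1, 0.5, 0.0]
width: 60.9
```

Request:
send_rows --rows '[{"offset": [0.0295, -0.0135, 0.0065], "twist": [-1.3, 0.85, -4.4]}, {"offset": [0.0305, -0.0115, 0.0065], "twist": [-1.3, 0.85, -4.4]}, {"offset": [0.031, -0.0095, 0.007], "twist": [-1.3, 0.85, -4.4]}, {"offset": [0.0315, -0.007, 0.007], "twist": [-1.3, 0.85, -4.4]}, {"offset": [0.032, -0.005, 0.0075], "twist": [-1.3, 0.85, -4.4]}]'

```text
t: 1.83
ee_pos: [352.2, -280.3, 336.4]
orientation: [2.439, 1.598, 0.273]
ft_force: [0.6, -0.4, 0.5]
width: 59.9
```

```bash
python3 - <<'E'
from h import *
plan(OB+RB@[-44,0,129],Rtool(1))
E
```

```text
dist 159.9 rot 21.6 rows 5 (min 4.0) F [ 0.6 -0.4  0.5] w 59.9 t 1.83
0 [0.0311, -0.0009, 0.0073] [-1.1, 0.94, -4.06]
1 [0.031, 0.0012, 0.0078] [-1.1, 0.94, -4.06]
2 [0.0307, 0.0032, 0.0083] [-1.1, 0.94, -4.06]
3 [0.0303, 0.0052, 0.0089] [-1.1, 0.94, -4.06]
4 [0.0297, 0.0072, 0.0095] [-1.1, 0.94, -4.06]
```

Request:
send_rows --rows '[{"offset": [0.031, -0.001, 0.0075], "twist": [-1.1, 0.95, -4.1]}, {"offset": [0.031, 0.001, 0.008], "twist": [-1.1, 0.95, -4.1]}, {"offset": [0.031, 0.003, 0.0085], "twist": [-1.1, 0.95, -4.1]}, {"offset": [0.0305, 0.005, 0.009], "twist": [-1.1, 0.95, -4.1]}, {"offset": [0.03, 0.007, 0.0095], "twist": [-1.1, 0.95, -4.1]}]'

```text
t: 2.25
ee_pos: [419.6, -129.7, 305.2]
orientation: [2.024, 1.98, 0.387]
ft_force: [0.1, 0.0, 0.8]
width: 60.1
```

```bash
python3 - <<'E'
from h import *
np.set_printoptions(precision=1,suppress=True)
p,R0,o=pose(); print("grasp pt in board",RB.T@(p+163*R0[:,2]-OB))
plan(OB+RB@[-44,0,60],Rtool(1),5)
im,d=optics.get_image("scene"); cv2.imwrite("pics/s1.png",cv2.resize(im[140:270,180:380],None,fx=4,fy=4,interpolation=2))
E
```

```text
grasp pt in board [-43.4   9.2 128.2]
dist 68.7 rot 1.3 rows 5 (min 1.7) F [0.1 0.  0.8] w 60.1 t 2.25
0 [-0.0018, -0.0, 0.0136] [0.09, -0.03, 0.24]
1 [-0.0018, 0.0, 0.0136] [0.09, -0.03, 0.24]
2 [-0.0018, 0.0001, 0.0136] [0.09, -0.03, 0.24]
3 [-0.0018, 0.0001, 0.0136] [0.09, -0.03, 0.24]
4 [-0.0018, 0.0001, 0.0136] [0.09, -0.03, 0.24]
```

View pics/s1.png

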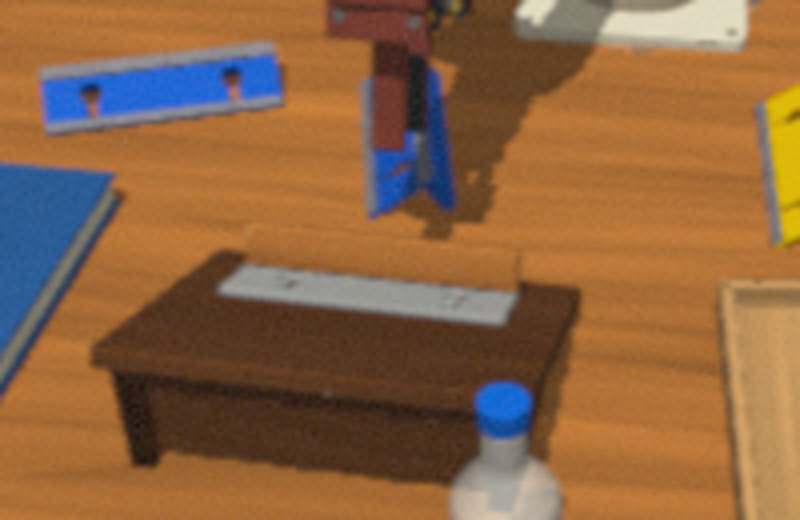

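The gripper is centred above the lip (its top runs from about (245,230) to (520,250) in the crop), and the surroundings are undisturbed. I'll descend in two stages.

Request:
send_rows --rows '[{"offset": [-0.002, 0, 0.015], "twist": [0.1, 0, 0.25]}, {"offset": [-0.002, 0, 0.015], "twist": [0.1, 0, 0.25]}, {"offset": [-0.002, 0, 0.015], "twist": [0.1, 0, 0.25]}, {"offset": [-0.002, 0, 0.015], "twist": [0.1, 0, 0.25]}, {"offset": [-0.002, 0, 0.013], "twist": [0.1, 0, 0.25]}]' --gripper 0.045

```text
t: 2.72
ee_pos: [451.1, -132.8, 236.8]
orientation: [2.033, 1.981, 0.391]
ft_force: [-0.3, 0.5, 0.9]
width: 45.0
```

```bash
python3 - <<'E'
from h import *
np.set_printoptions(precision=1,suppress=True)
p,R0,o=pose(); print("grasp pt in board",RB.T@(p+163*R0[:,2]-OB))
plan(OB+RB@[-44,0,29.5],Rtool(1),5)
E
```

```text
grasp pt in board [-40.5   8.4  52.9]
dist 24.6 rot 1.1 rows 5 (min 0.6) F [-0.3  0.5  0.9] w 45.0 t 2.72
0 [-0.0014, -0.0006, 0.0047] [0.04, -0.09, 0.19]
1 [-0.0014, -0.0006, 0.0047] [0.04, -0.09, 0.19]
2 [-0.0014, -0.0006, 0.0047] [0.04, -0.09, 0.19]
3 [-0.0014, -0.0006, 0.0047] [0.04, -0.09, 0.19]
4 [-0.0014, -0.0006, 0.0047] [0.04, -0.09, 0.19]
```

Request:
send_rows --rows '[{"offset": [-0.007, -0.003, 0.008], "twist": [0.2, -0.5, 1.0]}, {"offset": [0, 0, 0], "twist": [0, 0, 0]}, {"offset": [0, 0, 0.008], "twist": [0, 0, 0]}, {"offset": [0, 0, 0], "twist": [0, 0, 0]}, {"offset": [0, 0, 0], "twist": [0, 0, 0]}]'

```text
t: 3.13
ee_pos: [455.4, -140.2, 218.9]
orientation: [2.054, 1.963, 0.381]
ft_force: [-0.2, 0.4, -0.0]
width: 45.2
```

```bash
cat >> h.py <<'E'
def st(z=29.5,x=-44,y=0):
    p,R0,o=pose(); b=RB.T@(p+163*R0[:,2]-OB); q=R.from_matrix(R0.T@Rtool(1)).as_rotvec(degrees=True)
    print("gp board",np.round(b,1),"rot left",np.round(q,2),"tool off left",np.round(R0.T@(OB+RB@[x,y,z]-163*Rtool(1)[:,2]-p),1),
     "F board",np.round(RB.T@o["ft_force"],1),"w %.1f t %.2f"%(o["width"],o["t"]))
E
python3 -c "
from h import *
st()"
```

```text
gp board [-43.8  -0.1  34.6] rot left [-0.09 -0.03 -0.1 ] tool off left [ 0.2 -0.5  5.1] F board [-0.2  0.4  0. ] w 45.2 t 3.13
```

Request:
send_rows --rows '[{"offset": [0, -0.0005, 0.005], "twist": [0, 0, 0]}, {"offset": [0, 0, 0], "twist": [0, 0, 0]}, {"offset": [0, 0, 0], "twist": [0, 0, 0]}, {"offset": [0, 0, 0], "twist": [0, 0, 0]}, {"offset": [0, 0, 0], "twist": [0, 0, 0]}]'

```text
t: 3.55
ee_pos: [456.9, -140.0, 217.1]
orientation: [2.051, 1.962, 0.384]
ft_force: [-0.3, -0.2, -0.8]
width: 45.2
```

Request:
send_rows --rows '[{"offset": [0, 0, 0], "twist": [0, 0, 0]}, {"offset": [0, 0, 0], "twist": [0, 0, 0]}, {"offset": [0, 0, 0], "twist": [0, 0, 0]}, {"offset": [0, 0, 0], "twist": [0, 0, 0]}, {"offset": [0, 0, 0], "twist": [0, 0, 0]}]' --gripper 0.0

```text
t: 3.97
ee_pos: [456.5, -139.9, 218.0]
orientation: [2.05, 1.962, 0.385]
ft_force: [-4.2, 0.5, -0.7]
width: 15.2
```

```bash
python3 -c "
from h import *
st()"
```

```text
gp board [-42.4   0.3  33.3] rot left [ 0.15 -0.04 -0.01] tool off left [-0.2 -1.2  3.8] F board [-4.2  0.3  1. ] w 15.2 t 3.97
```

Request:
send_rows --rows '[{"offset": [0, 0, 0], "twist": [0, 0, 0]}, {"offset": [0, 0, 0], "twist": [0, 0, 0]}, {"offset": [0, 0, 0], "twist": [0, 0, 0]}, {"offset": [0, 0, 0], "twist": [0, 0, 0]}, {"offset": [0, 0, 0], "twist": [0, 0, 0]}]'

```text
t: 4.38
ee_pos: [456.0, -139.7, 217.7]
orientation: [2.051, 1.963, 0.385]
ft_force: [-0.6, 0.2, 1.3]
width: 11.8
```

```bash
python3 -c "
from h import *
st()"
```

```text
gp board [-43.1   0.5  33.3] rot left [ 0.09 -0.07 -0.03] tool off left [-0.3 -0.7  3.8] F board [-0.1  0.2  1.5] w 11.8 t 4.38
```

Request:
send_rows --rows '[{"offset": [0, -0.003, 0], "twist": [0, 0, 0]}, {"offset": [0, 0, 0], "twist": [0, 0, 0]}, {"offset": [0, 0, 0], "twist": [0, 0, 0]}, {"offset": [0, 0, 0], "twist": [0, 0, 0]}, {"offset": [0, 0, 0], "twist": [0, 0, 0]}]'

```text
t: 4.8
ee_pos: [453.9, -139.8, 216.9]
orientation: [2.05, 1.963, 0.385]
ft_force: [-1.0, 0.8, 0.5]
width: 12.0
```

```bash
python3 -c "
from h import *
st()"
```

```text
gp board [-45.2   0.2  33.3] rot left [ 0.15 -0.04  0.01] tool off left [-0.1  1.6  3.8] F board [-0.8  0.7  0.9] w 12.0 t 4.80
```

Request:
send_rows --rows '[{"offset": [0, 0, 0], "twist": [0, 0, 0]}, {"offset": [0, 0, 0], "twist": [0, 0, 0]}, {"offset": [0, 0, 0], "twist": [0, 0, 0]}, {"offset": [0, -0.003, 0], "twist": [0, 0, 0]}, {"offset": [0, -0.003, 0], "twist": [0, 0, 0]}]'

```text
t: 5.22
ee_pos: [452.3, -140.0, 216.3]
orientation: [2.044, 1.96, 0.39]
ft_force: [11.0, 5.6, 0.4]
width: 11.9
```

```bash
python3 -c "
from h import *
st()"
```

```text
gp board [-45.7  -0.1  33.3] rot left [ 0.55 -0.02  0.09] tool off left [0.1 3.3 3.8] F board [10.1  6.  -3.7] w 11.9 t 5.22
```

Contact at about -45.5 mm (10 N) gives the hung reference, so the target is about -23.2.

Request:
send_rows --rows '[{"offset": [0, 0.004, 0], "twist": [0.3, 0, 0]}, {"offset": [0, 0.005, 0], "twist": [0, 0, 0]}, {"offset": [0, 0.005, 0], "twist": [0, 0, 0]}, {"offset": [0, 0.004, 0], "twist": [0, 0, 0]}, {"offset": [0, 0, 0], "twist": [0, 0, 0]}]'

```text
t: 5.63
ee_pos: [463.6, -139.3, 221.0]
orientation: [2.058, 1.969, 0.38]
ft_force: [1.4, -0.1, 2.2]
width: 11.4
```

```bash
python3 -c "
from h import *
st(33.3,-23.2)"
```

```text
gp board [-36.3   1.7  33.5] rot left [-0.41 -0.23 -0.08] tool off left [-1.  11.9  0.1] F board [ 2.1 -0.1  1.5] w 11.4 t 5.63
```

Request:
send_rows --rows '[{"offset": [-0.001, 0.006, 0], "twist": [-0.2, -0.1, 0]}, {"offset": [-0.001, 0.006, 0], "twist": [-0.2, -0.1, 0]}, {"offset": [0, 0.003, 0], "twist": [0, 0, 0]}, {"offset": [0, 0, 0], "twist": [0, 0, 0]}, {"offset": [0, 0, 0], "twist": [0, 0, 0]}]'

```text
t: 6.05
ee_pos: [471.1, -140.4, 224.5]
orientation: [2.065, 1.971, 0.377]
ft_force: [-0.5, 0.6, 0.3]
width: 11.7
```

```bash
python3 -c "
from h import *
st(33.3,-23.2)"
```

```text
gp board [-29.    1.2  33.9] rot left [-0.76 -0.33 -0.23] tool off left [-0.3  3.6  0.5] F board [-0.4  0.6  0.5] w 11.7 t 6.05
```

Request:
send_rows --rows '[{"offset": [-0.0005, 0.004, 0], "twist": [-0.8, -0.3, 0]}, {"offset": [0, 0.002, 0], "twist": [-0.3, 0, 0]}, {"offset": [0, 0, 0], "twist": [0, 0, 0]}, {"offset": [0, 0, 0], "twist": [0, 0, 0]}, {"offset": [0, 0, 0], "twist": [0, 0, 0]}]'

```text
t: 6.47
ee_pos: [476.7, -140.9, 226.1]
orientation: [2.053, 1.957, 0.389]
ft_force: [-1.9, -1.4, 0.5]
width: 12.0
```

```bash
python3 -c "
from h import *
st(33.3,-23.2)"
```

```text
gp board [-20.1   0.3  33.3] rot left [ 0.32 -0.08 -0.24] tool off left [-0.1 -2.2 -0. ] F board [-1.5 -1.5  1.1] w 12.0 t 6.47
```

Request:
send_rows --rows '[{"offset": [0, -0.003, 0], "twist": [0.3, 0, 0]}, {"offset": [0, 0, 0], "twist": [0, 0, 0]}, {"offset": [0, 0, 0], "twist": [0, 0, 0]}, {"offset": [0, 0, 0], "twist": [0, 0, 0]}, {"offset": [0, 0, 0], "twist": [0, 0, 0]}]'

```text
t: 6.88
ee_pos: [473.9, -140.8, 225.0]
orientation: [2.056, 1.96, 0.384]
ft_force: [-1.3, 0.1, -0.7]
width: 11.7
```

```bash
python3 - <<'E'
from h import *
st(33.3,-23.2)
im,d=optics.get_image("top"); cv2.imwrite("pics/t2.png",cv2.resize(im[140:225,300:420],None,fx=6,fy=6,interpolation=2))
im,d=optics.get_image("scene"); cv2.imwrite("pics/s2.png",cv2.resize(im[170:260,190:330],None,fx=5,fy=5,interpolation=2))
E
```

```text
gp board [-23.9   0.2  33.3] rot left [ 0.02 -0.07 -0.25] tool off left [ 0.   0.8 -0. ] F board [-1.4  0.1 -0.2] w 11.7 t 6.88
```

View pics/s2.png

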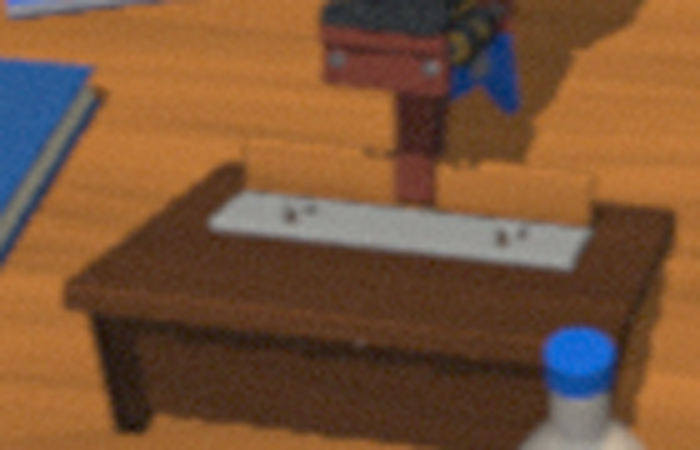

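The lip is held at its middle. The plate has slid up, and both screw heads, at about (293,213) and (503,237), stand at the lower (wide) ends of the slots. I'll try a small lift and watch the force.

Request:
send_rows --rows '[{"offset": [0, 0, 0], "twist": [0, 0, 0]}, {"offset": [0, 0, 0], "twist": [0, 0, 0]}, {"offset": [0, 0, -0.003], "twist": [0, 0, 0]}, {"offset": [0, 0, -0.003], "twist": [0, 0, 0]}, {"offset": [0, 0, -0.003], "twist": [0, 0, 0]}]'

```text
t: 7.4
ee_pos: [470.1, -140.4, 232.9]
orientation: [2.057, 1.962, 0.383]
ft_force: [-0.2, -0.0, -3.6]
width: 12.0
```

```bash
python3 - <<'E'
from h import *
st(33.3,-23.2)
E
```

```text
gp board [-25.    0.6  42. ] rot left [-0.12 -0.13 -0.25] tool off left [-0.3  1.4  8.7] F board [-1.5 -0.1 -3.3] w 12.0 t 7.40
```

It came 8.7 mm off carrying only its weight (3.6 N), so it is free. Continuing the lift square to the board.

Request:
send_rows --rows '[{"offset": [0, 0.001, -0.006], "twist": [0, 0, 0]}, {"offset": [0, 0.0005, -0.01], "twist": [0, 0, 0]}, {"offset": [0, 0, -0.015], "twist": [0, 0, 0]}, {"offset": [0, 0, -0.02], "twist": [0, 0, 0]}, {"offset": [0, 0, -0.02], "twist": [0, 0, 0]}]'

```text
t: 7.82
ee_pos: [443.1, -138.9, 299.1]
orientation: [2.063, 1.968, 0.377]
ft_force: [-0.1, 0.6, -3.2]
width: 11.5
```

```bash
cat >> h.py <<'E'
ty=np.radians(3.0); TC=np.array([614.,197.5])
RL=R.from_euler("z",ty+np.pi/2).as_matrix()   # ledge frame in tray: ledge x = tray y, ledge y = -tray x
RT=RL@R.from_euler("z",0).as_matrix()
RT=np.column_stack([np.cross(RL[:,0],[0,0,-1.]),RL[:,0],[0,0,-1.]])
def tgt(h): # grasp point over tray; ledge origin + (0,0,gz), plate centre (x=25) at tray centre
    return np.r_[TC-25*RL[:2,0],0]+[0,0,h]
E
python3 - <<'E'
from h import *
st(33.3,-23.2)
W=cloud("top",optics.get_image("top")[1])[128:220,228:292]
# tray edges by line fits: rim pixels
P=W.reshape(-1,3); k=(P[:,2]>18)&(P[:,2]<36); Q=P[k]
for a in (0,1,2,3,4,5,6):
    M=R.from_euler("z",-a,degrees=True).as_matrix(); r=Q@M.T; lo,hi=np.percentile(r[:,:2],[2,98],axis=0); print(a,np.round(hi-lo,1),np.round(M.T@np.r_[(lo+hi)/2,0],1)[:2])
plan(tgt(180),RT)
E
```

```text
gp board [-26.7   1.3 113.5] rot left [-0.62 -0.24 -0.26] tool off left [-0.9  2.6 80.2] F board [-1.3  0.6 -3. ] w 11.5 t 7.82
0 [294.2 186.5] [613.  196.8]
1 [293.  183.1] [613.3 196.5]
2 [291.9 179.6] [613.4 196.3]
3 [290.5 176. ] [613.5 196.3]
4 [289.2 172.4] [613.5 196.7]
5 [288.4 170.1] [613.5 197.1]
6 [288.1 169. ] [613.6 197. ]
dist 358.5 rot 97.5 rows 15 (min 13.9) F [-0.4  0.6 -1.9] w 11.8 t 7.87
0 [0.0213, 0.0108, 0.0014] [1.1, 1.19, -6.3]
1 [0.0199, 0.0131, 0.0016] [1.1, 1.19, -6.3]
2 [0.0184, 0.0152, 0.0017] [1.1, 1.19, -6.3]
3 [0.0165, 0.0172, 0.0018] [1.1, 1.19, -6.3]
4 [0.0145, 0.0189, 0.0018] [1.1, 1.19, -6.3]
5 [0.0123, 0.0204, 0.0017] [1.1, 1.19, -6.3]
6 [0.01, 0.0217, 0.0015] [1.1, 1.19, -6.3]
7 [0.0075, 0.0227, 0.0012] [1.1, 1.19, -6.3]
8 [0.005, 0.0234, 0.0009] [1.1, 1.19, -6.3]
9 [0.0023, 0.0238, 0.0005] [1.1, 1.19, -6.3]
10 [-0.0003, 0.0239, 0.0001] [1.1, 1.19, -6.3]
11 [-0.0029, 0.0237, -0.0004] [1.1, 1.19, -6.3]
12 [-0.0055, 0.0232, -0.0009] [1.1, 1.19, -6.3]
13 [-0.008, 0.0225, -0.0015] [1.1, 1.19, -6.3]
14 [-0.0103, 0.0214, -0.0021] [1.1, 1.19, -6.3]
```

```bash
sed -i 's/ty=np.radians(3.0); TC=np.array(\[614.,197.5\])/ty=np.radians(5.5); TC=np.array([613.5,197.])/' h.py
python3 - <<'E'
from h import *
d=np.load("top0.npy"); W=cloud("top",d)[95:145,305:340].reshape(-1,3); k=(W[:,2]>100)&(W[:,2]<205); print("bottle",np.median(W[k],0),k.sum())
p,R0,o=pose(); g=p+163*R0[:,2]; print("gp",g,"qpos",np.round(o["qpos"],2))
plan(g+[0,20,70],Rtool(1),5)
E
```

```text
bottle [781.8478052  -13.57821722 131.07732088] 302
gp [ 502.6201085  -141.03597746  150.20433935] qpos [-0.36  0.32  2.15  0.36  0.34 -0.64]
dist 72.5 rot 0.5 rows 5 (min 1.8) F [-0.4  0.6 -1.9] w 11.8 t 7.87
0 [0.0042, 0.0047, -0.0131] [-0.09, -0.04, -0.05]
1 [0.0042, 0.0047, -0.0131] [-0.09, -0.04, -0.05]
2 [0.0041, 0.0048, -0.0131] [-0.09, -0.04, -0.05]
3 [0.0041, 0.0048, -0.0131] [-0.09, -0.04, -0.05]
4 [0.0041, 0.0048, -0.0131] [-0.09, -0.04, -0.05]
```

Request:
send_rows --rows '[{"offset": [0.004, 0.005, -0.013], "twist": [0, 0, 0]}, {"offset": [0.004, 0.005, -0.013], "twist": [0, 0, 0]}, {"offset": [0.004, 0.005, -0.013], "twist": [0, 0, 0]}, {"offset": [0.004, 0.005, -0.013], "twist": [0, 0, 0]}, {"offset": [0.004, 0.005, -0.013], "twist": [0, 0, 0]}]'

```text
t: 8.28
ee_pos: [440.8, -118.5, 372.4]
orientation: [2.065, 1.966, 0.376]
ft_force: [-0.2, 0.1, -3.0]
width: 11.8
```

```bash
python3 - <<'E'
from h import *
p,R0,o=pose(); g=p+163*R0[:,2]; print("gp",g,"qpos",np.round(o["qpos"],2))
plan(tgt(200),RT,20)
E
```

```text
gp [ 500.10941097 -120.61294834  220.56928641] qpos [-0.32  0.17  2.11  0.21  0.51 -0.43]
dist 339.4 rot 100.0 rows 20 (min 14.3) F [-0.2  0.1 -3. ] w 11.8 t 8.28
0 [0.0149, 0.0073, 0.0034] [0.8, 0.9, -4.85]
1 [0.0142, 0.0086, 0.0036] [0.8, 0.9, -4.85]
2 [0.0134, 0.0098, 0.0036] [0.8, 0.9, -4.85]
3 [0.0124, 0.0109, 0.0037] [0.8, 0.9, -4.85]
4 [0.0114, 0.012, 0.0037] [0.8, 0.9, -4.85]
5 [0.0103, 0.013, 0.0037] [0.8, 0.9, -4.85]
6 [0.0091, 0.0138, 0.0037] [0.8, 0.9, -4.85]
7 [0.0078, 0.0146, 0.0036] [0.8, 0.9, -4.85]
8 [0.0065, 0.0153, 0.0035] [0.8, 0.9, -4.85]
9 [0.0051, 0.0158, 0.0034] [0.8, 0.9, -4.85]
10 [0.0037, 0.0162, 0.0032] [0.8, 0.9, -4.85]
11 [0.0023, 0.0165, 0.0031] [0.8, 0.9, -4.85]
12 [0.0008, 0.0167, 0.0029] [0.8, 0.9, -4.85]
13 [-0.0006, 0.0168, 0.0026] [0.8, 0.9, -4.85]
14 [-0.0021, 0.0167, 0.0024] [0.8, 0.9, -4.85]
15 [-0.0035, 0.0165, 0.0021] [0.8, 0.9, -4.85]
16 [-0.0049, 0.0161, 0.0018] [0.8, 0.9, -4.85]
17 [-0.0063, 0.0157, 0.0015] [0.8, 0.9, -4.85]
18 [-0.0076, 0.0151, 0.0012] [0.8, 0.9, -4.85]
19 [-0.0089, 0.0144, 0.0008] [0.8, 0.9, -4.85]
```

Request:
send_rows --rows '[{"offset": [0.015, 0.0075, 0.0035], "twist": [0.8, 0.9, -4.85]}, {"offset": [0.014, 0.0085, 0.0035], "twist": [0.8, 0.9, -4.85]}, {"offset": [0.0135, 0.01, 0.0035], "twist": [0.8, 0.9, -4.85]}, {"offset": [0.0125, 0.011, 0.0035], "twist": [0.8, 0.9, -4.85]}, {"offset": [0.0115, 0.012, 0.0035], "twist": [0.8, 0.9, -4.85]}]'

```text
t: 8.7
ee_pos: [484.8, -43.8, 372.9]
orientation: [1.608, 2.427, 0.302]
ft_force: [0.1, 0.6, -3.6]
width: 11.9
```

Request:
send_rows --rows '[{"offset": [0.0105, 0.013, 0.0035], "twist": [0.8, 0.9, -4.85]}, {"offset": [0.009, 0.014, 0.0035], "twist": [0.8, 0.9, -4.85]}, {"offset": [0.008, 0.0145, 0.0035], "twist": [0.8, 0.9, -4.85]}, {"offset": [0.0065, 0.0155, 0.0035], "twist": [0.8, 0.9, -4.85]}, {"offset": [0.005, 0.016, 0.0035], "twist": [0.8, 0.9, -4.85]}]'

```text
t: 9.12
ee_pos: [528.3, 34.6, 368.1]
orientation: [1.049, 2.8, 0.207]
ft_force: [-0.4, -0.5, -3.4]
width: 11.8
```

```bash
python3 - <<'E'
from h import *
p,R0,o=pose(); g=p+163*R0[:,2]; print("gp",g,"qpos",np.round(o["qpos"],2))
plan(tgt(200),RT,10)
E
```

```text
gp [558.11940303  47.25288149 208.37738992] qpos [ 0.03  0.3   1.92  0.11  0.73 -0.9 ]
dist 163.1 rot 47.9 rows 10 (min 6.8) F [-0.4 -0.5 -3.4] w 11.8 t 9.12
0 [0.0026, 0.0158, 0.0032] [0.77, 0.89, -4.64]
1 [0.0013, 0.016, 0.003] [0.77, 0.89, -4.64]
2 [-0.0001, 0.0161, 0.0028] [0.77, 0.89, -4.64]
3 [-0.0014, 0.016, 0.0026] [0.77, 0.89, -4.64]
4 [-0.0028, 0.0159, 0.0023] [0.77, 0.89, -4.64]
5 [-0.0041, 0.0157, 0.002] [0.77, 0.89, -4.64]
6 [-0.0054, 0.0153, 0.0018] [0.77, 0.89, -4.64]
7 [-0.0066, 0.0148, 0.0015] [0.77, 0.89, -4.64]
8 [-0.0078, 0.0143, 0.0012] [0.77, 0.89, -4.64]
9 [-0.009, 0.0136, 0.0008] [0.77, 0.89, -4.64]
```

Request:
send_rows --rows '[{"offset": [0.0025, 0.016, 0.003], "twist": [0.77, 0.89, -4.65]}, {"offset": [0.0015, 0.016, 0.003], "twist": [0.77, 0.89, -4.65]}, {"offset": [0, 0.016, 0.003], "twist": [0.77, 0.89, -4.65]}, {"offset": [-0.0015, 0.016, 0.0025], "twist": [0.77, 0.89, -4.65]}, {"offset": [-0.003, 0.016, 0.0025], "twist": [0.77, 0.89, -4.65]}]'

```text
t: 9.53
ee_pos: [573.1, 108.5, 361.7]
orientation: [0.438, 3.041, 0.104]
ft_force: [0.0, -0.4, -4.2]
width: 12.2
```

Request:
send_rows --rows '[{"offset": [-0.004, 0.0155, 0.002], "twist": [0.77, 0.89, -4.65]}, {"offset": [-0.0055, 0.0155, 0.002], "twist": [0.77, 0.89, -4.65]}, {"offset": [-0.0065, 0.015, 0.0015], "twist": [0.77, 0.89, -4.65]}, {"offset": [-0.008, 0.0145, 0.001], "twist": [0.77, 0.89, -4.65]}, {"offset": [-0.009, 0.0135, 0.001], "twist": [0.77, 0.89, -4.65]}]'

```text
t: 9.95
ee_pos: [616.4, 183.4, 353.9]
orientation: [0.223, -3.122, 0.007]
ft_force: [-0.2, -0.0, -3.0]
width: 11.7
```

```bash
python3 - <<'E'
from h import *
p,R0,o=pose(); g=p+163*R0[:,2]; print("gp",g,"qpos",np.round(o["qpos"],2)); print("tgt",tgt(120))
plan(tgt(120),RT,5)
im,d=optics.get_image("scene"); cv2.imwrite("pics/s3.png",cv2.resize(im[130:310,290:450],None,fx=3.3,fy=3.3,interpolation=2))
E
```

```text
gp [614.57137619 182.54336468 190.94946535] qpos [ 0.27  0.51  1.62 -0.    1.02 -1.44]
tgt [615.89614381 172.11509504 120.        ]
dist 71.8 rot 2.8 rows 5 (min 1.8) F [-0.2 -0.  -3. ] w 11.7 t 9.95
0 [0.0003, -0.0022, 0.0142] [-0.05, -0.14, 0.54]
1 [0.0003, -0.0022, 0.0142] [-0.05, -0.14, 0.54]
2 [0.0003, -0.0022, 0.0142] [-0.05, -0.14, 0.54]
3 [0.0003, -0.0022, 0.0142] [-0.05, -0.14, 0.54]
4 [0.0003, -0.0022, 0.0142] [-0.05, -0.14, 0.54]
```

View pics/s3.png

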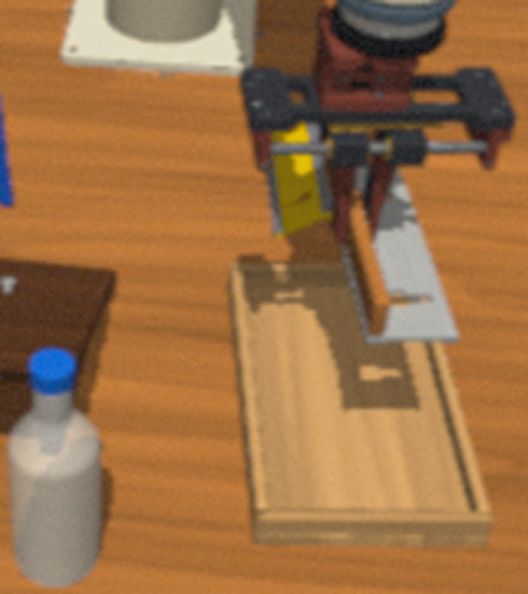

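The ledge hangs level over the tray with its lip up and the plate toward the tray's left side. Lowering.

Request:
send_rows --rows '[{"offset": [0, -0.005, 0.014], "twist": [-0.1, -0.2, 1.4]}, {"offset": [0, -0.005, 0.014], "twist": [-0.1, -0.2, 1.2]}, {"offset": [0, 0, 0.014], "twist": [0, 0, 0]}, {"offset": [0, 0, 0.014], "twist": [0, 0, 0]}, {"offset": [0, 0, 0.014], "twist": [0, 0, 0]}]'

```text
t: 10.42
ee_pos: [620.4, 178.0, 281.3]
orientation: [-0.16, 3.133, 0.006]
ft_force: [-0.1, 0.2, -3.3]
width: 12.0
```

```bash
python3 - <<'E'
from h import *
p,R0,o=pose(); g=p+163*R0[:,2]; print("gp",g,"tgt",tgt(60))
plan(tgt(60),RT,5)
W=cloud("scene",optics.get_image("scene")[1]).reshape(-1,3)
L=(W-[g[0],g[1],g[2]])@RL   # ledge frame about gp
k=(L[:,0]>12)&(L[:,0]<50)&(abs(L[:,1])<90)&(L[:,2]<-10)&(L[:,2]>-42)
A=np.c_[L[k][:,:2],np.ones(k.sum())]; c=np.linalg.lstsq(A,L[k][:,2],rcond=None)[0]; print(k.sum(),"plate tilt deg x,y",np.degrees(c[:2]),"top rel gp at x=25",c[2]+25*c[0])
E
```

```text
gp [621.07120069 178.62942044 118.34368704] tgt [615.89614381 172.11509504  60.        ]
dist 58.8 rot 0.5 rows 5 (min 1.5) F [-0.1  0.2 -3.3] w 12.0 t 10.42
0 [0.0011, -0.0011, 0.0117] [0.04, 0.05, 0.07]
1 [0.0011, -0.0011, 0.0117] [0.04, 0.05, 0.07]
2 [0.001, -0.0011, 0.0117] [0.04, 0.05, 0.07]
3 [0.001, -0.0011, 0.0117] [0.04, 0.05, 0.07]
4 [0.001, -0.0011, 0.0117] [0.04, 0.05, 0.07]
540 plate tilt deg x,y [-0.07002391 -0.25538627] top rel gp at x=25 -27.54799214821686
```

Request:
send_rows --rows '[{"offset": [0.005, -0.005, 0.012], "twist": [0, 0, 0]}, {"offset": [0, -0.001, 0.014], "twist": [0, 0, 0]}, {"offset": [0, 0, 0.014], "twist": [0, 0, 0]}, {"offset": [0, 0, 0.014], "twist": [0, 0, 0]}, {"offset": [0, 0, 0.01], "twist": [0, 0, 0]}]'

```text
t: 10.88
ee_pos: [614.9, 170.8, 211.3]
orientation: [-0.153, 3.136, 0.007]
ft_force: [0.7, 0.2, -2.7]
width: 11.8
```

```bash
python3 - <<'E'
from h import *
p,R0,o=pose(); g=p+163*R0[:,2]; print("gp",g,"tgt",tgt(44))
plan(tgt(44),RT,5)
E
```

```text
gp [615.28837355 171.56702942  48.34126922] tgt [615.89614381 172.11509504  44.        ]
dist 4.6 rot 0.3 rows 5 (min 0.1) F [ 0.7  0.2 -2.7] w 11.8 t 10.88
0 [-0.0002, 0.0002, 0.0009] [0.05, 0.03, 0.02]
1 [-0.0002, 0.0002, 0.0009] [0.05, 0.03, 0.02]
2 [-0.0002, 0.0002, 0.0009] [0.05, 0.03, 0.02]
3 [-0.0002, 0.0002, 0.0009] [0.05, 0.03, 0.02]
4 [-0.0002, 0.0002, 0.0009] [0.05, 0.03, 0.02]
```

Request:
send_rows --rows '[{"offset": [0, 0, 0.002], "twist": [0, 0, 0]}, {"offset": [0, 0, 0.002], "twist": [0, 0, 0]}, {"offset": [0, 0, 0.002], "twist": [0, 0, 0]}, {"offset": [0, 0, 0.002], "twist": [0, 0, 0]}, {"offset": [0, 0, 0.002], "twist": [0, 0, 0]}]'

```text
t: 11.3
ee_pos: [614.7, 170.7, 206.3]
orientation: [0.152, -3.136, -0.006]
ft_force: [-5.2, -2.5, 9.8]
width: 12.1
```

Contact at the expected height. Release.

Request:
send_rows --rows '[{"offset": [0, 0, 0], "twist": [0, 0, 0]}, {"offset": [0, 0, 0], "twist": [0, 0, 0]}, {"offset": [0, 0, 0], "twist": [0, 0, 0]}, {"offset": [0, 0, 0], "twist": [0, 0, 0]}, {"offset": [0, 0, 0], "twist": [0, 0, 0]}]'

```text
t: 11.72
ee_pos: [616.0, 171.2, 209.1]
orientation: [-0.152, 3.135, 0.008]
ft_force: [0.6, -0.8, -3.5]
width: 11.7
```

Request:
send_rows --rows '[{"offset": [0, 0, 0], "twist": [0, 0, 0]}, {"offset": [0, 0, 0], "twist": [0, 0, 0]}, {"offset": [0, 0, 0], "twist": [0, 0, 0]}, {"offset": [0, 0, 0], "twist": [0, 0, 0]}, {"offset": [0, 0, 0], "twist": [0, 0, 0]}]' --gripper 0.04

```text
t: 12.13
ee_pos: [617.1, 171.6, 210.1]
orientation: [-0.151, 3.132, 0.01]
ft_force: [-0.1, 0.2, -0.6]
width: 39.5
```

Request:
send_rows --rows '[{"offset": [0, 0, -0.005], "twist": [0, 0, 0]}, {"offset": [0, 0, -0.01], "twist": [0, 0, 0]}, {"offset": [0, 0, -0.02], "twist": [0, 0, 0]}, {"offset": [0, 0, -0.03], "twist": [0, 0, 0]}, {"offset": [0, 0, -0.03], "twist": [0, 0, 0]}]'

```text
t: 12.55
ee_pos: [614.4, 170.4, 303.6]
orientation: [0.151, -3.132, -0.006]
ft_force: [1.0, -0.3, -0.4]
width: 40.1
```

Request:
send_rows --rows '[{"offset": [0, -0.01, -0.03], "twist": [0, 0, 0]}, {"offset": [0, -0.02, -0.03], "twist": [0, 0, 0]}, {"offset": [0, -0.03, -0.02], "twist": [0, 0, 0]}, {"offset": [0, -0.03, 0], "twist": [0, 0, 0]}, {"offset": [0, 0, 0], "twist": [0, 0, 0]}]'

```text
t: 12.97
ee_pos: [624.3, 79.5, 400.3]
orientation: [-0.159, 3.128, 0.007]
ft_force: [0.1, -0.6, -0.0]
width: 39.9
```

```bash
python3 - <<'E'
from h import *
np.set_printoptions(precision=1,suppress=True)
im,d=optics.get_image("scene"); cv2.imwrite("pics/s4.png",cv2.resize(im[140:330,20:560],None,fx=1.48,fy=1.48*1.6,interpolation=2))
W=cloud("scene",d).reshape(-1,3); L=(W-np.r_[TC,0])@RL
k=(abs(L[:,0])<70)&(abs(L[:,1])<130)&(L[:,2]>40)&(L[:,2]<60); print("lip top",k.sum(),np.median(L[k],0),np.ptp(L[k],axis=0))
k=(L[:,0]>-12)&(L[:,0]<28)&(abs(L[:,1])<90); A=np.c_[L[k][:,:2],np.ones(k.sum())]; print("plate plane deg,z",np.degrees(np.linalg.lstsq(A,L[k][:,2],rcond=None)[0][:2]),np.median(L[k][:,2]))
im0=cv2.imread("pics/scene0.png"); 
for n,l in (("scene","bottle"),("scene","stamp"),("scene","atlas")):
    print(l,[np.round(r["extent"]) for r in nets.spot_in(n,l)][:1])
print(ctrl.get_obs()["t"],ctrl.get_obs()["width"])
E
```

```text
lip top 267 [-27.1 -16.6  47.5] [ 11.9 199.9  11.2]
plate plane deg,z [1.5 0. ] 15.64662718689061
bottle []
stamp [array([509., 226., 528., 260.])]
atlas [array([ 66., 174., 210., 241.])]
13.1667 39.68695757435829
```

View pics/s4.png

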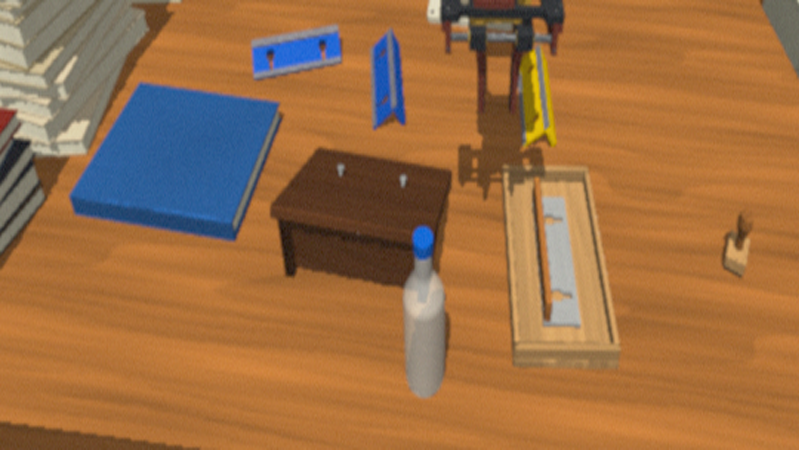

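The ledge lies flat in the tray with its lip up. The plate top is at z 15.6 (16 expected) and the lip top at 47.5 (48 expected). The board is bare apart from its screws, the bystanders look unmoved, and the gripper is clear.

```bash
python3 -c "
from h import *
print(ctrl.close_job())"
```

```text
the job is handed in; nothing more can be done
None
```

The ledge is off the display and lying flat, lip upward, in the wooden tray, and the job was handed in at about 13 s. I slid it about 22 mm up the slope from the point where it sat hard on the screws. It then lifted square off the board carrying only its own weight (about 3.5 N), and I set it down and backed the gripper away.

**Last checks:**
- **Ledge:** the plate top is at z 15.6 mm (16 expected) and the lip top at 47.5 mm (48 expected). All of it is inside the tray walls, and nothing touches it.
- **Board:** it is bare apart from the two screws.
- **Bystanders:** the atlas and stamp look unmoved in the last picture. The network did not report the bottle, but the picture shows it upright in its place.

**What was off:**
- **Set-down:** after the ledge touched the floor at about 13 N, the arm crept up about 3 mm and the wrist again carried the ledge's full weight. It probably settled those last 2 to 4 mm by itself when the jaws opened.
- **Slide:** it first went about 3 mm too far up the slope, within the allowed 6 mm, and I corrected it before lifting.
- **Plate tilt:** one plane fit of the plate gave 1.5 degrees. The two heights agree with it lying flat, so I took that as depth noise.

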